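Unlock the push-and-turn canister and take out the torch lighter

TASK

The torch lighter is locked away in the aluminium canister under a push-down-and-turn safety cap. Press the cap down firmly and, holding it down, turn it counter-clockwise until you feel its stop, without forcing the lock; lift it off and stand it open side down on the bench or on the flat white rolling plate. Then take the lighter out and stand it, the same way up as it was, on the middle of the stone slab, without tipping it over and leaving the gum pot, the punch and the ring gauge where they are.

Things in the scene. Friction and masses are not known exactly. Their poses are not given: they have to be found in the camera images.
- cap: Dark brown safety cap, locked on the canister. Origin: centre of its open underside, 69 mm above the bench when locked; z up, x along its grip bar. Fluted skirt 82 mm wide and 29 mm high, then a 77 mm dome whose flat top is 85 mm above the origin. On top the bar: 66 long, 20 wide, rising to 108.5 mm above the origin. Hollow, 0.13 to 0.22 kg; set down, it rests on its skirt.
- cap_bar (a point): Point in the middle of the cap's grip bar, 96.5 mm above the cap's origin, 12 mm below the bar's top. Grip the bar across its 20 mm width (along the cap's y) from above, fingertips close above the dome's top, and press and turn with it.
- canister: Fixed aluminium pot, 82 mm wide, on a 120 x 120 x 14 mm screwed-down board; origin at the board's underside centre, z up. Three hidden lugs lock the cap. A spring holds it up: turning needs it 6 mm down (about 15 N), it bottoms at 9 mm (20 N). Then it turns 0.75 to 1.4 rad counter-clockwise from above to a hard stop; how far is not shown. It lifts off only within the last 0.13 rad or so.
- sleeve (a joint): The spring's travel: the grey sprung sleeve in the canister's mouth that the cap presses on. 0 m with the cap locked, -0.006 or lower where the cap is free to turn, -0.009 at the bottom, +0.006 with the cap off (its top, 36 mm bore, is then 102 mm above the bench, the top of the open canister). Loading the cap's lock with over 120 N (about 2.5 N m of turning) counts as forcing it.
- lighter: Black torch lighter, 121 mm long, about 0.11 kg, standing on its broad 31 mm head inside the canister, in a bore with 2 mm play, 18 mm above the bench; it sticks up 139 mm above the bench, under the cap. It tapers to 21 mm at the top. Body y points up along it; its axis runs 15.5 mm to the body's +z side of the origin. A clip 12 mm wide stands out by a few mm on the -z side near the top.
- lighter_foot (a point): Centre of the lighter's lower end, the flat face of the broad head on which it stands.
- lighter_grip (a point): Point on the lighter's axis 107 mm above lighter_foot, where the barrel is about 23 mm thick: with the TCP here the fingertips stay above the canister. Close the fingers along the lighter body's x axis (horizontal), clear of the clip. Lift it by 90 mm or more to clear the canister.
- slab: Fixed pale stone slab 110 x 110 mm, top 14 mm above the bench; origin under its centre. It lies in one of the bench's two bays, the canister in the other. The bays reach from x 0.38 to 0.62; a low wooden bar at y 0.05 divides them; the right bay ends at y -0.42. The flat white rolling plate, 3 mm thick, lies left of y 0.36; two cigars lie on it left of y 0.48.
- slab_top (a point): Centre of the slab's top face, where the lighter shall stand.
- gum_pot: Small stoneware gum pot, 55 mm wide, 49 mm high, at the right end of the right bay, near the ledge. Origin under its centre. Leave it alone.
- cap_punch: Small turned punch, 25 mm wide and 60 mm high, standing on the white plate near the ledge. Origin under its centre. Leave it alone.
- ring_gauge: Flat wooden ring gauge with holes, 46 x 150 x 9 mm, lying on the white plate near the ledge. Origin under its centre. Leave it alone.

How it is judged:
By the outcome, as a careful person would: the job done as asked, in the order asked, and still so for the second after the job is handed in, with the robot touching nothing.
It also fails if it takes over 67 s, if anything falls off the work surface, if the arm or the gripper's body presses on something with over 40 N, if the wrist force passes 120 N, or if a joint passes its speed limit or range.

ROBOT

A 7-joint arm with a two-finger parallel gripper is mounted at the origin on a cart in front of the work surface, level with it; the furniture and walls round the work are solid. World frame = base frame: x ahead of the robot, y to its left, z up, the work surface at z = 0. Lengths are in m, angles in rad, forces in N, time in s.
With the tool pointing down it reaches from about 0.4 to 0.925 m from the base axis. Payload 5.6 kg.
Tool frame: the origin (TCP) lies between the finger pads, 19 mm behind the fingertips; this is the grasp point; z points along the fingers, y is the line along which they close (so a half turn about z gives the same grasp; the last joint's range is limited). The gripper opens to 85 mm and grips with 20 to 120 N. Pads are 22 mm wide; open, the fingers measure 114 mm over their backs; the gripper's body (76 mm by 85 mm) begins 54 mm behind the grasp point. The pads swing forward as they close: fully open they stand 13 mm farther back than shut.
Start: joints at [-1.308, 0.468, -0.012, 1.603, 0.006, 1.071, -0.056], TCP at [0.196, 0.62, 0.25] pointing down, gripper open.
Joint ranges: [-2.53, 2.53], [-0.31, 2.02], [-1.57, 1.55], [0.28, 2.44], [-1.29, 4.43], [0.15, 1.84], [-2.92, 2.92]. Speed limits (rad/s): [2.57, 2.57, 3.14, 3.14, 3.14, 3.14, 3.14].

INTERFACE

Orientations are given as [roll, pitch, yaw] about the fixed x, y, z axes, in that order (R = Rz(yaw) Ry(pitch) Rx(roll)).
In Python, from workcell import robot gives the robot as it stands.
- The arm moves only by the shell command python3 inch.py 'ROWS' [FORCE]. ROWS is a JSON object with one list for each field, all of the same length, 1 to 8, a row being the entries at one place: tx, ty, tz (the shift in fractions of the full range, 1 being 0.4 m), drx, dry, drz (a rotation vector in a scale on which 1.0 is pi rad), jaw (the opening from 0.0 (shut) to 1.0 (fully open)); each row shifts and turns the commanded pose from where the row before left it, along the tool's axes as they then stand; what a row does not reach is not made up. A row lasts 1/10 s, in which the tool goes at most 0.05 m and 0.15 rad, less where a joint would pass 70% of its speed; a pose out of reach is approached as far as the arm can. The fingers move at their own pace and stop on an object; FORCE is the grip in N (left out, the last holds). Time passes only in rows, so rows that do not move let the fingers close. It prints the time, the measured TCP pose, the force, the opening and the grip force at its end. A shift or turn number past 1, either way, is cut back to 1. Input that does not fit is refused with a message, and nothing moves.
- robot.get_state(): the state, without advancing time (a new reading comes with each control period).
- robot.camera(name): name is "scene" or "top" or "wrist"; returns a dict with "frame" (384x512x3 uint8, blue, green, red), "depth" (384x512 float32, m along the optical axis (not along the pixel's ray), 0 where there is no reading), "fx", "fy", "cx", "cy" (pixels), "extrinsics" (4x4, takes a point from camera to world coordinates); the wrist camera has in their place "hand_eye" (4x4, takes a point from camera to tool coordinates, whose origin is the TCP and whose axes are the flange's). Camera axes: x right, y down, z forward; pixel columns grow to the right and rows downward; lengths in m; the calibration is good to about 2 mm. The wrist camera is an equidistant fisheye: a pixel r from the principal point sees the ray r / f radians off the axis. A picture is of the moment at which its call begins: read the wrist's pose just before it.
- robot.finish_job(): hands the job in; it is judged then, once.
The state is a dict: "time": time; "joints": joint angles; "dq": joint speeds; "joint_efforts": joint torques, N m; "position": TCP position; "orientation": TCP orientation; "force": force on the tool from outside, world axes, zero at the start; "ft_torque": the same for the moment, N m; "gripper_width": opening from 0.0 (shut) to 1.0 (fully open); "grasp_force": force on a finger pad.
Only numpy, scipy, OpenCV 4.12 (cv2) and the standard library are available. Lean on these libraries where they do the work, as an engineer would, in place of code of your own. Each camera call takes 0.05 s, during which the arm holds its last target. There are 200 camera calls.

## Working session

There is one attempt and no reset: what is moved stays moved. The work goes in short steps, Python scripts to look and compute and a shell command to move; the robot and the scene stay as the last step left them, time stands still between calls to the robot, and variables do not carry over. Pictures are saved under pics/ and viewed, at most 10 in all, crops included, and the job is handed in when it is done.

```bash
ls; mkdir -p pics; python3 - <<'E'
from workcell import robot
import cv2,numpy as np,pickle
s=robot.get_state();print({k:np.round(v,3) for k,v in s.items()})
d={}
for n in("scene","top"):
    c=robot.camera(n);d[n]=c;cv2.imwrite(f"pics/{n}0.png",c["frame"]);print(n,c["fx"],c["cx"],c["cy"],np.round(c["extrinsics"],3))
pickle.dump(d,open("d0.pkl","wb"))
cv2.imwrite("pics/both0.png",cv2.resize(np.vstack([d["scene"]["frame"],d["top"]["frame"]]),None,fx=.78,fy=.78))
E
```

```text
inch.py
pics
workcell.py
{'time': np.float64(0.0), 'joints': array([-1.308,  0.468, -0.012,  1.604,  0.006,  1.071, -0.056]), 'dq': array([ 0.002, -0.   , -0.   , -0.   , -0.001, -0.   ,  0.001]), 'joint_efforts': array([ 0.0000e+00, -5.3239e+01,  2.1000e-02, -2.5131e+01,  1.1000e-02,
        8.0000e-03, -0.0000e+00]), 'position': array([0.196, 0.619, 0.249]), 'orientation': array([-3.14 ,  0.   ,  2.836]), 'force': array([-0.052,  0.404, -0.678]), 'ft_torque': array([-0.007, -0.   , -0.018]), 'grasp_force': np.float64(0.0), 'gripper_width': np.float64(0.999)}
scene 436.6592474070608 257.6350317946449 201.5245939703869 [[-0.396 -0.546  0.739 -0.543]
 [-0.918  0.248 -0.309  0.525]
 [-0.014 -0.801 -0.599  0.998]
 [ 0.     0.     0.     1.   ]]
top 378.79933240390767 260.05545918829614 189.5009869887095 [[-0.019 -0.997  0.073  0.428]
 [-1.     0.02   0.015  0.058]
 [-0.017 -0.073 -0.997  1.38 ]
 [ 0.     0.     0.     1.   ]]
```

View pics/both0.png

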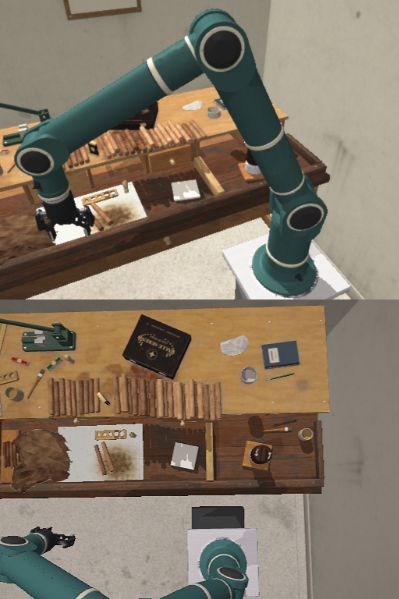

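The view shows the slab in the left bay (185,457 in the stacked picture) and the canister with its brown cap in the right bay (257,455). The arm is off to the left. Next I'll zoom in on the top view.

```bash
python3 - <<'E'
import cv2,pickle,numpy as np
d=pickle.load(open("d0.pkl","rb"));f=d["top"]["frame"]
a=cv2.resize(f[165:240,60:420],None,fx=2.2,fy=2.2,interpolation=cv2.INTER_CUBIC)
b=cv2.resize(f[170:220,295:355],None,fx=6.5,fy=6.5,interpolation=cv2.INTER_CUBIC)
b2=cv2.resize(f[170:220,200:260],None,fx=6.5,fy=6.5,interpolation=cv2.INTER_CUBIC)
o=np.zeros((a.shape[0]+b.shape[0]+5,800,3),np.uint8);o[:a.shape[0],:a.shape[1]]=a;o[a.shape[0]+5:,:390]=b;o[a.shape[0]+5:,400:790]=b2
cv2.imwrite("pics/crop1.png",o);print(a.shape)
E
```

```text
(165, 792, 3)
```

View pics/crop1.png

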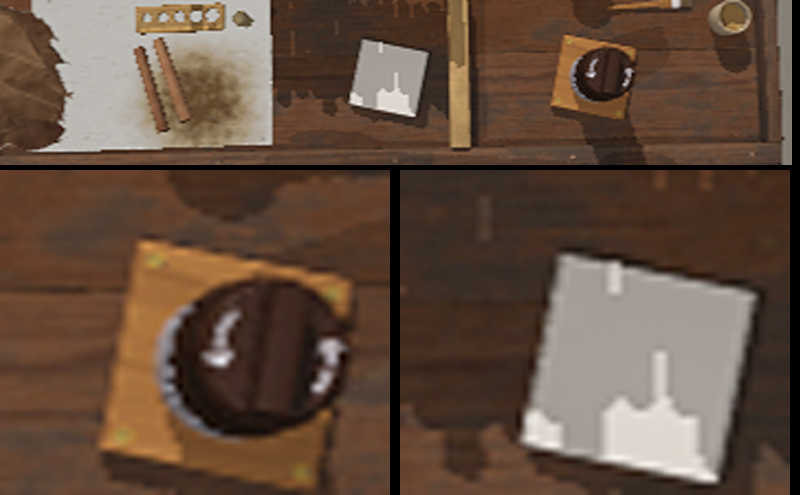

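The crop shows the canister board (orange square, about 100–350 × 240–490 in the lower-left panel) with the cap. Its bar runs nearly along world x. The slab is a clean square in the lower-right panel. Now for the measurements.

```bash
cat >h.py <<'E'
import cv2,numpy as np
def ray(c,uv,z):
    E=c["extrinsics"];uv=np.atleast_2d(uv).astype(float)
    d=np.c_[(uv[:,0]-c["cx"])/c["fx"],(uv[:,1]-c["cy"])/c["fy"],np.ones(len(uv))]@E[:3,:3].T
    return E[:3,3]+d*((z-E[2,3])/d[:,2])[:,None]
def cloud(c):
    v,u=np.mgrid[:384,:512];z=c["depth"]
    p=np.stack([(u-c["cx"])/c["fx"]*z,(v-c["cy"])/c["fy"]*z,z],-1)@c["extrinsics"][:3,:3].T+c["extrinsics"][:3,3]
    p[z==0]=np.nan;return p
def square(c,mask,z):
    cs,_=cv2.findContours(mask.astype(np.uint8),0,2);k=max(cs,key=cv2.contourArea)
    w=ray(c,cv2.convexHull(k)[:,0],z)[:,:2].astype(np.float32)*1000
    return cv2.minAreaRect(w)
E
python3 - <<'E'
import pickle;from h import *
d=pickle.load(open("d0.pkl","rb"));c=d["top"];f=c["frame"];hsv=cv2.cvtColor(f,cv2.COLOR_BGR2HSV)
m=np.zeros(f.shape[:2],bool);m[170:222,200:260]=1
sl=m&(hsv[...,1]<40)&(f.min(2)>110);print("slab",square(c,sl,.014))
m[:]=0;m[176:220,305:352]=1
bd=m&(hsv[...,1]>110)&(hsv[...,2]>100);print("board",square(c,bd,.014))
p=cloud(c);q=p[170:222,295:355].reshape(-1,3)
for lo,hi in((.147,.16),(.165,.19)):
    t=q[(q[:,2]>lo)&(q[:,2]<hi)];print(lo,len(t),t.mean(0),t.min(0),t.max(0))
    if lo>.16:
        r=cv2.minAreaRect((t[:,:2]*1000).astype(np.float32));print(r)
E
```

```text
slab ((491.7765808105469, 166.7417449951172), (110.5876235961914, 108.69548797607422), 77.07136535644531)
board ((488.6785583496094, -156.09918212890625), (154.52005004882812, 126.96775817871094), 83.37651062011719)
0.147 285 [ 0.48612324 -0.16916071  0.15339136] [ 0.44949451 -0.20755826  0.14703481] [ 0.52456039 -0.13488959  0.15982804]
0.165 136 [ 0.48645714 -0.17000905  0.1764116 ] [ 0.45547788 -0.18783118  0.16595777] [ 0.51935768 -0.15647531  0.18348496]
((486.3148193359375, -171.111083984375), (20.9179630279541, 64.79158020019531), 77.25718688964844)
```

The manual's scale: shifts go in shares of 0.4 m and turns go in shares of pi rad. Converting my numbers, -0.04 m / 0.4 = -0.1, -0.0225 m / 0.4 = -0.0563.

```bash
python3 inch.py '{"tx": [-0.1, -0.1, -0.1, -0.1, -0.1, -0.1, -0.1, -0.1], "ty": [-0.0563, -0.0563, -0.0563, -0.0563, -0.0563, -0.0563, -0.0563, -0.0563], "tz": [-0.0125, -0.0125, -0.0125, -0.0125, -0.0125, -0.0125, 0, 0], "drx": [0, 0, 0, 0, 0, 0, 0, 0], "dry": [0, 0, 0, 0, 0, 0, 0, 0], "drz": [0, 0, 0, 0, 0, 0, 0, 0], "jaw": [1, 1, 1, 1, 1, 1, 1, 1]}'
python3 inch.py '{"tx": [-0.0425, -0.0425, -0.0425, -0.0425, -0.0425, -0.0425, -0.0425, -0.0425], "ty": [-0.11, -0.11, -0.11, -0.11, -0.11, -0.11, -0.11, -0.11], "tz": [0, 0, 0, 0, 0, 0, 0, 0], "drx": [0, 0, 0, 0, 0, 0, 0, 0], "dry": [0, 0, 0, 0, 0, 0, 0, 0], "drz": [0, 0, 0, 0, 0, 0, 0, 0], "jaw": [1, 1, 1, 1, 1, 1, 1, 1]}'
```

```text
time: 0.9
position: [0.4476, 0.3502, 0.28]
orientation: [3.142, -0.0, 2.836]
force: [-0.1, 0.2, 0.1]
gripper_width: 0.998
grasp_force: 0.0
time: 1.7
position: [0.4699, -0.0266, 0.28]
orientation: [3.141, 0.0, 2.836]
force: [0.5, 0.3, 0.1]
gripper_width: 0.998
grasp_force: 0.0
```

To row units: -0.0441 m / 0.4 = -0.1103, -0.0197 m / 0.4 = -0.0493, 0.15 rad / 3.1416 = 0.0477.

```bash
python3 inch.py '{"tx": [-0.0493, -0.0493, -0.0493, 0, 0, 0, 0, 0], "ty": [-0.1103, -0.1103, -0.1103, 0, 0, 0, 0, 0], "tz": [0, 0, 0, 0, 0, 0, 0, 0], "drx": [0, 0, 0, 0, 0, 0, 0, 0], "dry": [0, 0, 0, 0, 0, 0, 0, 0], "drz": [0, 0, 0, 0.0477, 0.0477, 0.0477, 0.0477, 0.0477], "jaw": [1, 1, 1, 1, 1, 1, 1, 1]}'
python3 inch.py '{"tx": [0, 0, 0, 0, 0, 0, 0, 0], "ty": [0, 0, 0, 0, 0, 0, 0, 0], "tz": [0, 0, 0, 0, 0, 0, 0, 0], "drx": [0, 0, 0, 0, 0, 0, 0, 0], "dry": [0, 0, 0, 0, 0, 0, 0, 0], "drz": [0.0477, 0.0477, 0.0477, 0.0477, 0.0477, 0.0477, 0.0477, 0.0477], "jaw": [1, 1, 1, 1, 1, 1, 1, 1]}'
python3 inch.py '{"tx": [0, 0, 0, 0, 0, 0, 0, 0], "ty": [0, 0, 0, 0, 0, 0, 0, 0], "tz": [0, 0, 0, 0, 0, 0, 0, 0], "drx": [0, 0, 0, 0, 0, 0, 0, 0], "dry": [0, 0, 0, 0, 0, 0, 0, 0], "drz": [0.0477, 0.0477, 0.0477, 0.0477, 0.0477, 0.0477, 0.0477, 0], "jaw": [1, 1, 1, 1, 1, 1, 1, 1]}'
python3 - <<'E'
from workcell import robot
import cv2,numpy as np,pickle
s=robot.get_state();print(np.round(s["joints"],3),s["position"],s["orientation"])
c=robot.camera("wrist");c["state"]=s;pickle.dump(c,open("w1.pkl","wb"));cv2.imwrite("pics/w1.png",c["frame"])
print(c["fx"],c["cx"],c["cy"],np.round(c["hand_eye"],4))
E
```

```text
time: 2.5
position: [0.4866, -0.1687, 0.2797]
orientation: [-3.141, -0.001, 2.079]
force: [-0.2, 0.2, 0.0]
gripper_width: 1.001
grasp_force: 0.0
time: 3.3
position: [0.4866, -0.1686, 0.2797]
orientation: [-3.141, 0.0, 0.88]
force: [-0.2, -1.0, -0.4]
gripper_width: 1.001
grasp_force: 0.0
time: 4.1
position: [0.4867, -0.1685, 0.2797]
orientation: [3.141, 0.001, -0.165]
force: [-0.3, -0.5, 0.1]
gripper_width: 1.002
grasp_force: 0.0
[-0.564  0.288  1.005  1.944 -0.278  1.058 -1.175] [ 0.4866875  -0.16853028  0.27965303] [ 3.14113926e+00  7.59638944e-04 -1.64516746e-01]
297.3186396354542 252.23593800388304 190.3232614022904 [[ 4.000e-04 -9.537e-01 -3.007e-01  7.710e-02]
 [ 1.000e+00  1.000e-04  9.000e-04 -1.000e-04]
 [-9.000e-04 -3.007e-01  9.537e-01 -1.228e-01]
 [ 0.000e+00  0.000e+00  0.000e+00  1.000e+00]]
```

View pics/w1.png

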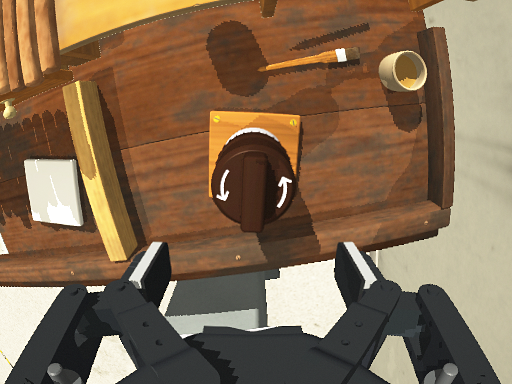

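The wrist view shows the cap centred near (254,180). Its bar runs almost vertically from (256,152) to (253,230), between the open fingers. I'll use wrist depth to refine the bar's position and yaw.

```bash
cat >>h.py <<'E'
from scipy.spatial.transform import Rotation as R
def pose(s):
    T=np.eye(4);T[:3,:3]=R.from_euler("xyz",s["orientation"]).as_matrix();T[:3,3]=s["position"];return T
def wcloud(c,s):
    v,u=np.mgrid[:384,:512];x=u-c["cx"];y=(v-c["cy"])*c["fx"]/c["fy"];r=np.hypot(x,y)+1e-9;t=r/c["fx"]
    z=c["depth"];k=np.tan(np.minimum(t,1.5))/r
    p=np.stack([x*k*z,y*k*z,z],-1);T=pose(s)@c["hand_eye"]
    p=p@T[:3,:3].T+T[:3,3];p[(z==0)|(t>1.4)]=np.nan;return p
E
python3 - <<'E'
import pickle;from h import *
c=pickle.load(open("w1.pkl","rb"));p=wcloud(c,c["state"])[110:240,205:305].reshape(-1,3)
for lo,hi in((.10,.147),(.147,.158),(.17,.19)):
    t=p[(p[:,2]>lo)&(p[:,2]<hi)];x=(t[:,:2]*1000).astype(np.float32)
    print(lo,len(t),np.median(t[:,2]),cv2.minAreaRect(x),cv2.minEnclosingCircle(x))
E
```

```text
0.1 430 0.1251169852962028 ((513.093017578125, -172.498779296875), (72.3497314453125, 26.211620330810547), 83.98527526855469) ((500.059326171875, -171.12551879882812), 36.174964904785156)
0.147 3687 0.15278936050618572 ((488.0252380371094, -169.81178283691406), (75.99138641357422, 74.59002685546875), 76.40100860595703) ((486.58245849609375, -169.86802673339844), 38.727420806884766)
0.17 1866 0.17619405286778705 ((487.1310119628906, -169.89471435546875), (20.047805786132812, 65.34039306640625), 77.80020141601562) ((487.2410583496094, -169.839111328125), 32.98788070678711)
```

To row units: 0.025 m / 0.4 = 0.0625, 0.0013 m / 0.4 = 0.0033, 0.05 rad / 3.1416 = 0.0159.

```bash
python3 inch.py '{"tx": [0.0015, 0, 0, 0, 0, 0, 0, 0], "ty": [0.0033, 0, 0, 0, 0, 0, 0, 0], "tz": [0.0625, 0.0625, 0.0625, 0.0625, 0.01, 0, 0, 0], "drx": [0, 0, 0, 0, 0, 0, 0, 0], "dry": [0, 0, 0, 0, 0, 0, 0, 0], "drz": [0.0159, 0, 0, 0, 0, 0, 0, 0], "jaw": [1, 1, 1, 1, 1, 0.2, 0, 0]}' 30
python3 inch.py '{"tx": [0, 0, 0], "ty": [0, 0, 0], "tz": [0, 0, 0], "drx": [0, 0, 0], "dry": [0, 0, 0], "drz": [0, 0, 0], "jaw": [0, 0, 0]}' 100
```

```text
time: 4.95
position: [0.4881, -0.1704, 0.1772]
orientation: [-3.141, -0.002, -0.214]
force: [-0.5, -0.0, 0.2]
gripper_width: 0.517
grasp_force: 0.0
time: 5.25
position: [0.4879, -0.1701, 0.177]
orientation: [-3.141, -0.001, -0.214]
force: [-0.7, 0.3, 6.1]
gripper_width: 0.204
grasp_force: 98.8
```

To row units: 0.003 m / 0.4 = 0.0075.

```bash
python3 inch.py '{"tx": [0, 0, 0], "ty": [0, 0, 0], "tz": [0.0075, 0.0075, 0], "drx": [0, 0, 0], "dry": [0, 0, 0], "drz": [0, 0, 0], "jaw": [0, 0, 0]}'; python3 inch.py '{"tx": [0, 0], "ty": [0, 0], "tz": [0.0038, 0], "drx": [0, 0], "dry": [0, 0], "drz": [0, 0], "jaw": [0, 0]}'
```

```text
time: 5.55
position: [0.4881, -0.1702, 0.1715]
orientation: [-3.14, -0.002, -0.214]
force: [-3.7, 1.4, 14.9]
gripper_width: 0.208
grasp_force: 99.9
time: 5.75
position: [0.4881, -0.1702, 0.1703]
orientation: [-3.14, -0.002, -0.214]
force: [-3.8, 2.4, 17.1]
gripper_width: 0.21
grasp_force: 100.1
```

To row units: -0.0007 m / 0.4 = -0.0018, 0.0006 m / 0.4 = 0.0015, -0.05 rad / 3.1416 = -0.0159.

```bash
cat >st.py <<'E'
from workcell import robot;import numpy as np
s=robot.get_state();print({k:np.round(s[k],3).tolist() for k in("position","orientation","force","ft_torque","grasp_force","joints")})
E
python3 inch.py '{"tx": [-0.0018, 0, 0, 0], "ty": [0, 0, 0, 0], "tz": [0.0015, 0, 0, 0], "drx": [0, 0, 0, 0], "dry": [0, 0, 0, 0], "drz": [0, -0.0159, -0.0159, 0], "jaw": [0, 0, 0, 0]}'; python3 st.py
```

```text
time: 6.15
position: [0.4885, -0.1706, 0.1703]
orientation: [-3.141, -0.005, -0.113]
force: [-0.8, 0.9, 16.0]
gripper_width: 0.205
grasp_force: 100.2
{'position': [0.488, -0.171, 0.17], 'orientation': [-3.141, -0.005, -0.113], 'force': [-0.81, 0.944, 16.048], 'ft_torque': [0.398, 0.438, 0.163], 'grasp_force': 100.198, 'joints': [-0.413, 0.45, 0.861, 2.039, -0.458, 0.848, -0.973]}
```

To row units: 0.0008 m / 0.4 = 0.002, -0.08 rad / 3.1416 = -0.0255.

```bash
python3 inch.py '{"tx": [0, 0, 0, 0], "ty": [0, 0, 0, 0], "tz": [0.002, 0, 0, 0], "drx": [0, 0, 0, 0], "dry": [0, 0, 0, 0], "drz": [-0.0255, -0.0255, -0.0255, 0], "jaw": [0, 0, 0, 0]}'; python3 st.py;  python3 inch.py '{"tx": [0, 0, 0, 0], "ty": [0, 0, 0, 0], "tz": [0.0005, 0, 0, 0], "drx": [0, 0, 0, 0], "dry": [0, 0, 0, 0], "drz": [-0.0255, -0.0255, -0.0159, 0], "jaw": [0, 0, 0, 0]}'; python3 st.py
```

```text
time: 6.55
position: [0.4889, -0.1703, 0.1698]
orientation: [-3.141, -0.005, 0.128]
force: [-0.3, 2.3, 17.9]
gripper_width: 0.206
grasp_force: 100.3
{'position': [0.489, -0.17, 0.17], 'orientation': [-3.141, -0.005, 0.128], 'force': [-0.345, 2.311, 17.881], 'ft_torque': [0.624, 0.363, 0.21], 'grasp_force': 100.341, 'joints': [-0.367, 0.431, 0.798, 2.037, -0.419, 0.834, -0.771]}
time: 6.95
position: [0.4887, -0.17, 0.1695]
orientation: [3.141, -0.005, 0.337]
force: [-0.7, 3.0, 17.2]
gripper_width: 0.207
grasp_force: 100.4
{'position': [0.489, -0.17, 0.17], 'orientation': [3.141, -0.005, 0.337], 'force': [-0.691, 2.997, 17.166], 'ft_torque': [0.72, 0.49, 0.052], 'grasp_force': 100.354, 'joints': [-0.328, 0.416, 0.744, 2.035, -0.386, 0.826, -0.594]}
```

To row units: 0.0003 m / 0.4 = 0.0008, -0.06 rad / 3.1416 = -0.0191.

```bash
python3 inch.py '{"tx": [0, 0, 0, 0], "ty": [0, 0, 0, 0], "tz": [0.0008, 0, 0, 0], "drx": [0, 0, 0, 0], "dry": [0, 0, 0, 0], "drz": [-0.0191, -0.0191, -0.0191, 0], "jaw": [0, 0, 0, 0]}'; python3 st.py;  python3 inch.py '{"tx": [0, 0], "ty": [0, 0], "tz": [0, 0], "drx": [0, 0], "dry": [0, 0], "drz": [-0.0127, 0], "jaw": [0, 0]}'; python3 st.py
```

```text
time: 7.35
position: [0.4887, -0.1699, 0.1693]
orientation: [3.14, -0.005, 0.518]
force: [-1.8, 3.4, 17.9]
gripper_width: 0.21
grasp_force: 100.4
{'position': [0.489, -0.17, 0.169], 'orientation': [3.14, -0.005, 0.518], 'force': [-1.755, 3.39, 17.885], 'ft_torque': [0.793, 0.582, 0.106], 'grasp_force': 100.439, 'joints': [-0.294, 0.406, 0.698, 2.034, -0.359, 0.819, -0.44]}
time: 7.55
position: [0.4886, -0.1698, 0.1692]
orientation: [3.14, -0.005, 0.557]
force: [-1.3, 2.2, 17.9]
gripper_width: 0.209
grasp_force: 100.4
{'position': [0.489, -0.17, 0.169], 'orientation': [3.14, -0.005, 0.557], 'force': [-1.338, 2.227, 17.928], 'ft_torque': [0.862, 0.61, 0.055], 'grasp_force': 100.436, 'joints': [-0.286, 0.404, 0.688, 2.033, -0.353, 0.818, -0.407]}
```

To row units: -0.04 rad / 3.1416 = -0.0127.

```bash
 python3 inch.py '{"tx": [0, 0], "ty": [0, 0], "tz": [0, 0], "drx": [0, 0], "dry": [0, 0], "drz": [-0.0127, 0], "jaw": [0, 0]}'; python3 st.py
```

```text
time: 7.75
position: [0.4886, -0.1698, 0.1692]
orientation: [3.14, -0.005, 0.597]
force: [-2.2, 3.6, 18.1]
gripper_width: 0.212
grasp_force: 100.4
{'position': [0.489, -0.17, 0.169], 'orientation': [3.14, -0.005, 0.597], 'force': [-2.228, 3.608, 18.119], 'ft_torque': [0.867, 0.53, 0.028], 'grasp_force': 100.43, 'joints': [-0.279, 0.401, 0.678, 2.033, -0.347, 0.816, -0.372]}
```

To row units: -0.04 rad / 3.1416 = -0.0127.

```bash
 python3 inch.py '{"tx": [0, 0], "ty": [0, 0], "tz": [0, 0], "drx": [0, 0], "dry": [0, 0], "drz": [-0.0127, 0], "jaw": [0, 0]}'|sed -n 3p; python3 st.py|cut -c1-180;  python3 inch.py '{"tx": [0, 0], "ty": [0, 0], "tz": [0, 0], "drx": [0, 0], "dry": [0, 0], "drz": [-0.0095, 0], "jaw": [0, 0]}'|sed -n 3p; python3 st.py|cut -c1-180
```

```text
orientation: [3.14, -0.005, 0.637]
{'position': [0.489, -0.17, 0.169], 'orientation': [3.14, -0.005, 0.637], 'force': [-2.005, 2.848, 17.65], 'ft_torque': [0.822, 0.582, -0.041], 'grasp_force': 100.427, 'joints': [-
orientation: [3.14, -0.004, 0.667]
{'position': [0.489, -0.17, 0.169], 'orientation': [3.14, -0.004, 0.667], 'force': [-1.893, 2.664, 17.005], 'ft_torque': [0.792, 0.687, -0.064], 'grasp_force': 100.427, 'joints': [
```

To row units: -0.04 rad / 3.1416 = -0.0127.

```bash
 python3 inch.py '{"tx": [0, 0], "ty": [0, 0], "tz": [0, 0], "drx": [0, 0], "dry": [0, 0], "drz": [-0.0127, 0], "jaw": [0, 0]}'|sed -n 3p; python3 st.py|cut -c1-180;  python3 inch.py '{"tx": [0, 0], "ty": [0, 0], "tz": [0, 0], "drx": [0, 0], "dry": [0, 0], "drz": [-0.0095, 0], "jaw": [0, 0]}'|sed -n 3p; python3 st.py|cut -c1-180
```

```text
orientation: [3.14, -0.004, 0.707]
{'position': [0.489, -0.17, 0.169], 'orientation': [3.14, -0.004, 0.707], 'force': [-2.558, 3.133, 18.176], 'ft_torque': [0.836, 0.684, -0.032], 'grasp_force': 100.42, 'joints': [-
orientation: [3.14, -0.004, 0.736]
{'position': [0.488, -0.17, 0.169], 'orientation': [3.14, -0.004, 0.736], 'force': [-0.958, 4.126, 18.665], 'ft_torque': [0.822, 0.666, -0.115], 'grasp_force': 100.434, 'joints': [
```

To row units: -0.03 rad / 3.1416 = -0.0095.

```bash
 python3 inch.py '{"tx": [0, 0], "ty": [0, 0], "tz": [0, 0], "drx": [0, 0], "dry": [0, 0], "drz": [-0.0095, 0], "jaw": [0, 0]}'|sed -n 3p; python3 st.py|cut -c1-180;  python3 inch.py '{"tx": [0, 0], "ty": [0, 0], "tz": [0, 0], "drx": [0, 0], "dry": [0, 0], "drz": [-0.0095, 0], "jaw": [0, 0]}'|sed -n 3p; python3 st.py|cut -c1-180
```

```text
orientation: [3.139, -0.004, 0.766]
{'position': [0.488, -0.17, 0.169], 'orientation': [3.139, -0.004, 0.766], 'force': [-2.221, 3.243, 18.981], 'ft_torque': [0.782, 0.616, -0.185], 'grasp_force': 100.448, 'joints': 
orientation: [3.139, -0.004, 0.797]
{'position': [0.488, -0.17, 0.169], 'orientation': [3.139, -0.004, 0.797], 'force': [-2.237, 3.089, 17.449], 'ft_torque': [0.835, 0.665, 0.038], 'grasp_force': 100.441, 'joints': [
```

To row units: -0.03 rad / 3.1416 = -0.0095.

```bash
 python3 inch.py '{"tx": [0, 0], "ty": [0, 0], "tz": [0, 0], "drx": [0, 0], "dry": [0, 0], "drz": [-0.0095, 0], "jaw": [0, 0]}'|sed -n 3p; python3 st.py|cut -c1-180;  python3 inch.py '{"tx": [0, 0], "ty": [0, 0], "tz": [0, 0], "drx": [0, 0], "dry": [0, 0], "drz": [-0.0095, 0], "jaw": [0, 0]}'|sed -n 3p; python3 st.py|cut -c1-180
```

```text
orientation: [3.139, -0.004, 0.827]
{'position': [0.488, -0.17, 0.169], 'orientation': [3.139, -0.004, 0.827], 'force': [-3.142, 2.621, 18.224], 'ft_torque': [0.771, 0.673, -0.054], 'grasp_force': 100.44, 'joints': [
orientation: [3.139, -0.004, 0.856]
{'position': [0.488, -0.17, 0.169], 'orientation': [3.139, -0.004, 0.856], 'force': [-2.835, 2.638, 17.964], 'ft_torque': [0.788, 0.708, -0.173], 'grasp_force': 100.451, 'joints':
```

To row units: -0.03 rad / 3.1416 = -0.0095.

```bash
 python3 inch.py '{"tx": [0, 0], "ty": [0, 0], "tz": [0, 0], "drx": [0, 0], "dry": [0, 0], "drz": [-0.0095, 0], "jaw": [0, 0]}'|sed -n 3p; python3 st.py|cut -c1-180;  python3 inch.py '{"tx": [0, 0], "ty": [0, 0], "tz": [0, 0], "drx": [0, 0], "dry": [0, 0], "drz": [-0.0095, 0], "jaw": [0, 0]}'|sed -n 3p; python3 st.py|cut -c1-180
```

```text
orientation: [3.139, -0.004, 0.886]
{'position': [0.488, -0.17, 0.169], 'orientation': [3.139, -0.004, 0.886], 'force': [-1.701, 3.66, 17.605], 'ft_torque': [0.822, 0.712, -0.085], 'grasp_force': 100.454, 'joints': [
orientation: [3.139, -0.004, 0.916]
{'position': [0.488, -0.17, 0.169], 'orientation': [3.139, -0.004, 0.916], 'force': [-3.026, 4.257, 18.547], 'ft_torque': [0.959, 0.762, -0.114], 'grasp_force': 100.454, 'joints':
```

To row units: -0.03 rad / 3.1416 = -0.0095.

```bash
 python3 inch.py '{"tx": [0, 0], "ty": [0, 0], "tz": [0, 0], "drx": [0, 0], "dry": [0, 0], "drz": [-0.0095, 0], "jaw": [0, 0]}'|sed -n 3p; python3 st.py|cut -c1-180;  python3 inch.py '{"tx": [0, 0], "ty": [0, 0], "tz": [0, 0], "drx": [0, 0], "dry": [0, 0], "drz": [-0.0095, 0], "jaw": [0, 0]}'|sed -n 3p; python3 st.py|cut -c1-180
```

```text
orientation: [3.139, -0.004, 0.947]
{'position': [0.488, -0.17, 0.169], 'orientation': [3.139, -0.004, 0.947], 'force': [-2.757, 3.307, 18.58], 'ft_torque': [0.849, 0.728, -0.069], 'grasp_force': 100.454, 'joints': [
orientation: [3.139, -0.004, 0.976]
{'position': [0.488, -0.17, 0.169], 'orientation': [3.139, -0.004, 0.976], 'force': [-3.098, 2.567, 18.449], 'ft_torque': [0.934, 0.727, -0.089], 'grasp_force': 100.449, 'joints':
```

To row units: -0.03 rad / 3.1416 = -0.0095.

```bash
 python3 inch.py '{"tx": [0, 0], "ty": [0, 0], "tz": [0, 0], "drx": [0, 0], "dry": [0, 0], "drz": [-0.0095, 0], "jaw": [0, 0]}'|sed -n 3p; python3 st.py|cut -c1-180;  python3 inch.py '{"tx": [0, 0], "ty": [0, 0], "tz": [0, 0], "drx": [0, 0], "dry": [0, 0], "drz": [-0.0095, 0], "jaw": [0, 0]}'|sed -n 3p; python3 st.py|cut -c1-180
```

```text
orientation: [3.139, -0.004, 1.006]
{'position': [0.488, -0.17, 0.169], 'orientation': [3.139, -0.004, 1.006], 'force': [-3.371, 2.573, 17.862], 'ft_torque': [0.88, 0.761, -0.118], 'grasp_force': 100.453, 'joints': [
orientation: [3.139, -0.004, 1.036]
{'position': [0.488, -0.17, 0.169], 'orientation': [3.139, -0.004, 1.036], 'force': [-2.581, 4.175, 18.602], 'ft_torque': [0.964, 0.78, -0.148], 'grasp_force': 100.452, 'joints': [
```

To row units: -0.03 rad / 3.1416 = -0.0095.

```bash
 python3 inch.py '{"tx": [0, 0], "ty": [0, 0], "tz": [0, 0], "drx": [0, 0], "dry": [0, 0], "drz": [-0.0095, 0], "jaw": [0, 0]}'|sed -n 3p; python3 st.py|cut -c1-180;  python3 inch.py '{"tx": [0, 0], "ty": [0, 0], "tz": [0, 0], "drx": [0, 0], "dry": [0, 0], "drz": [-0.0095, 0], "jaw": [0, 0]}'|sed -n 3p; python3 st.py|cut -c1-180
```

```text
orientation: [3.139, -0.003, 1.067]
{'position': [0.488, -0.169, 0.169], 'orientation': [3.139, -0.003, 1.067], 'force': [-3.185, 3.551, 18.324], 'ft_torque': [0.926, 0.777, -0.034], 'grasp_force': 100.446, 'joints':
orientation: [3.139, -0.003, 1.097]
{'position': [0.488, -0.169, 0.169], 'orientation': [3.139, -0.003, 1.097], 'force': [-2.836, 3.108, 17.633], 'ft_torque': [1.051, 0.738, -0.038], 'grasp_force': 100.444, 'joints':
```

To row units: -0.03 rad / 3.1416 = -0.0095.

```bash
 python3 inch.py '{"tx": [0, 0], "ty": [0, 0], "tz": [0, 0], "drx": [0, 0], "dry": [0, 0], "drz": [-0.0095, 0], "jaw": [0, 0]}'|sed -n 3p; python3 st.py|cut -c1-180;  python3 inch.py '{"tx": [0, 0], "ty": [0, 0], "tz": [0, 0], "drx": [0, 0], "dry": [0, 0], "drz": [-0.0064, 0], "jaw": [0, 0]}'|sed -n 3p; python3 st.py|cut -c1-180
```

```text
orientation: [3.139, -0.004, 1.126]
{'position': [0.488, -0.169, 0.169], 'orientation': [3.139, -0.004, 1.126], 'force': [-2.711, 3.936, 18.905], 'ft_torque': [1.093, 0.8, -0.191], 'grasp_force': 100.463, 'joints': [
orientation: [3.139, -0.004, 1.145]
{'position': [0.488, -0.169, 0.169], 'orientation': [3.139, -0.004, 1.145], 'force': [-2.363, 3.885, 18.184], 'ft_torque': [1.178, 0.722, -0.487], 'grasp_force': 100.586, 'joints':
```

To row units: -0.02 rad / 3.1416 = -0.0064.

```bash
 python3 inch.py '{"tx": [0, 0], "ty": [0, 0], "tz": [0, 0], "drx": [0, 0], "dry": [0, 0], "drz": [-0.0064, 0], "jaw": [0, 0]}'|sed -n 3p; python3 st.py|cut -c1-180;  python3 - <<'E'
from workcell import robot
import cv2,numpy as np
c=robot.camera("wrist");t=robot.camera("top")
cv2.imwrite("pics/w2.png",np.hstack([c["frame"],cv2.resize(t["frame"][160:230,290:360],(384,384),interpolation=cv2.INTER_CUBIC)])[:, :].copy() if 0 else cv2.resize(np.hstack([c["frame"],cv2.resize(t["frame"][160:230,290:360],(384,384),interpolation=cv2.INTER_CUBIC)]),(798,342)))
E
```

```text
orientation: [3.139, -0.004, 1.163]
{'position': [0.488, -0.169, 0.169], 'orientation': [3.139, -0.004, 1.163], 'force': [-1.736, 5.874, 18.521], 'ft_torque': [1.286, 0.807, -0.938], 'grasp_force': 100.879, 'joints':
```

View pics/w2.png

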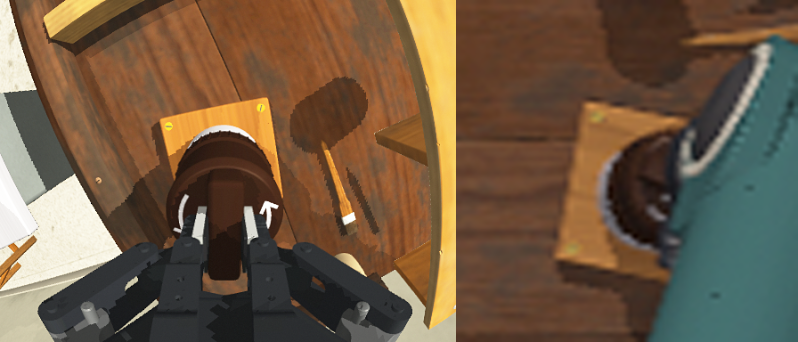

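The wrist view shows the bar (225,180–275) aligned with the fingers, so the cap turned with the gripper. The torque rise to 0.94 N m is the stop. I'll back off slightly and lift.

To row units: -0.005 m / 0.4 = -0.0125, 0.03 rad / 3.1416 = 0.0095.

```bash
 python3 inch.py '{"tx": [0, 0, 0, 0, 0], "ty": [0, 0, 0, 0, 0], "tz": [0, 0, -0.0125, -0.0125, -0.0125], "drx": [0, 0, 0, 0, 0], "dry": [0, 0, 0, 0, 0], "drz": [0.0095, 0, 0, 0, 0], "jaw": [0, 0, 0, 0, 0]}'; python3 st.py
```

```text
time: 12.15
position: [0.4871, -0.1692, 0.1823]
orientation: [3.141, -0.001, 1.136]
force: [0.1, 2.1, -0.8]
gripper_width: 0.207
grasp_force: 97.9
{'position': [0.487, -0.169, 0.182], 'orientation': [3.141, -0.001, 1.136], 'force': [0.117, 2.148, -0.81], 'ft_torque': [0.419, -0.027, -0.011], 'grasp_force': 97.879, 'joints': [-0.189, 0.356, 0.558, 2.02, -0.254, 0.832, 0.078]}
```

To row units: -0.005 m / 0.4 = -0.0125.

```bash
 python3 inch.py '{"tx": [0, 0, 0], "ty": [0, 0, 0], "tz": [-0.0125, -0.0125, 0], "drx": [0, 0, 0], "dry": [0, 0, 0], "drz": [0, 0, 0], "jaw": [0, 0, 0]}'; python3 inch.py '{"tx": [0, 0, 0, 0, 0, 0, 0], "ty": [0, 0, 0, 0, 0, 0, 0], "tz": [-0.05, -0.05, -0.05, -0.075, -0.075, -0.025, 0], "drx": [0, 0, 0, 0, 0, 0, 0], "dry": [0, 0, 0, 0, 0, 0, 0], "drz": [0, 0, 0, 0, 0, 0, 0], "jaw": [0, 0, 0, 0, 0, 0, 0]}'; python3 st.py
```

```text
time: 12.45
position: [0.4868, -0.1699, 0.1919]
orientation: [3.141, -0.0, 1.136]
force: [1.5, 2.5, -1.4]
gripper_width: 0.207
grasp_force: 98.3
time: 13.15
position: [0.4868, -0.1706, 0.3223]
orientation: [3.139, -0.0, 1.135]
force: [-0.1, 0.1, -3.1]
gripper_width: 0.207
grasp_force: 98.7
{'position': [0.487, -0.171, 0.322], 'orientation': [3.139, -0.0, 1.135], 'force': [-0.149, 0.103, -3.062], 'ft_torque': [0.002, 0.005, 0.011], 'grasp_force': 98.736, 'joints': [-0.265, 0.17, 0.613, 1.877, -0.109, 1.125, -0.047]}
```

To row units: 0.04 m / 0.4 = 0.1, -0.037 m / 0.4 = -0.0925.

```bash
 python3 inch.py '{"tx": [-0.0925, -0.0925, -0.0925, -0.0925, 0, 0, 0, 0], "ty": [0.0313, 0.0313, 0.0313, 0.0313, 0, 0, 0, 0], "tz": [0, 0, 0, 0.05, 0.1, 0.1, 0.1, 0.075], "drx": [0, 0, 0, 0, 0, 0, 0, 0], "dry": [0, 0, 0, 0, 0, 0, 0, 0], "drz": [0, 0, 0, 0, 0, 0, 0, 0], "jaw": [0, 0, 0, 0, 0, 0, 0, 0]}'; python3 inch.py '{"tx": [0, 0, 0], "ty": [0, 0, 0], "tz": [0.05, 0.025, 0], "drx": [0, 0, 0], "dry": [0, 0, 0], "drz": [0, 0, 0], "jaw": [0, 0, 0]}';python3 - <<'E'
from workcell import robot
import cv2,numpy as np,pickle
from h import *
s=robot.get_state();c=robot.camera("wrist");t=robot.camera("top");pickle.dump((c,t,s),open("p3.pkl","wb"))
cv2.imwrite("pics/w3.png",cv2.resize(np.hstack([c["frame"],cv2.resize(t["frame"][150:250,290:390],(384,384),interpolation=cv2.INTER_CUBIC)]),(798,342)))
E
```

```text
time: 13.95
position: [0.4669, -0.3242, 0.1468]
orientation: [-3.135, 0.001, 1.135]
force: [0.4, -0.9, -2.7]
gripper_width: 0.211
grasp_force: 98.5
time: 14.25
position: [0.4678, -0.3246, 0.1191]
orientation: [-3.137, 0.001, 1.135]
force: [-0.6, -0.3, -1.1]
gripper_width: 0.208
grasp_force: 98.5
```

View pics/w3.png

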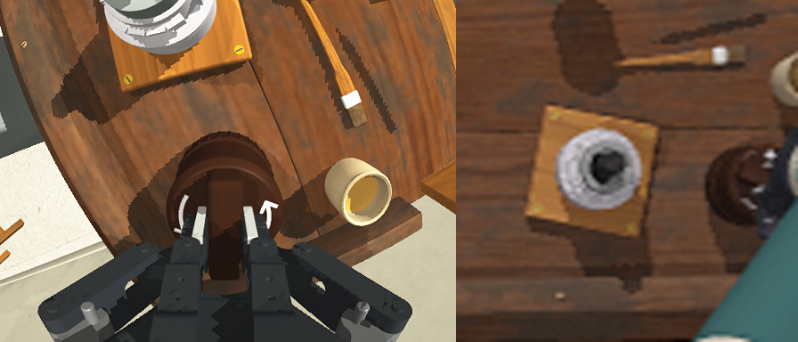

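The cap hangs over free bench (220,210). The gum pot (358,190) is clear of it, and the canister is open with the lighter inside. Lowering the cap.

To row units: 0.006 m / 0.4 = 0.015, 0.003 m / 0.4 = 0.0075.

```bash
 python3 inch.py '{"tx": [0, 0, 0], "ty": [0, 0, 0], "tz": [0.015, 0.0075, 0], "drx": [0, 0, 0], "dry": [0, 0, 0], "drz": [0, 0, 0], "jaw": [0, 0, 0]}'; python3 inch.py '{"tx": [0, 0, 0], "ty": [0, 0, 0], "tz": [0.0025, 0.0025, 0], "drx": [0, 0, 0], "dry": [0, 0, 0], "drz": [0, 0, 0], "jaw": [0, 0, 0]}'
```

```text
time: 14.65
position: [0.4696, -0.3251, 0.1126]
orientation: [3.141, -0.0, 1.136]
force: [0.4, -0.1, -2.9]
gripper_width: 0.205
grasp_force: 98.6
time: 14.95
position: [0.4696, -0.3252, 0.1106]
orientation: [3.142, -0.0, 1.136]
force: [0.3, 1.2, -2.2]
gripper_width: 0.206
grasp_force: 98.6
```

```bash
 python3 inch.py '{"tx": [0, 0, 0], "ty": [0, 0, 0], "tz": [0.0025, 0.0025, 0], "drx": [0, 0, 0], "dry": [0, 0, 0], "drz": [0, 0, 0], "jaw": [0, 0, 0]}'; python3 inch.py '{"tx": [0, 0], "ty": [0, 0], "tz": [0.0018, 0], "drx": [0, 0], "dry": [0, 0], "drz": [0, 0], "jaw": [0, 0]}'
```

```text
time: 15.25
position: [0.4695, -0.3252, 0.1084]
orientation: [-3.141, -0.0, 1.136]
force: [-0.1, -0.3, -2.0]
gripper_width: 0.205
grasp_force: 98.6
time: 15.45
position: [0.4695, -0.3254, 0.1082]
orientation: [3.141, -0.0, 1.136]
force: [-2.3, -0.0, 2.4]
gripper_width: 0.205
grasp_force: 99.0
```

To row units: -0.05 m / 0.4 = -0.125, -0.02 m / 0.4 = -0.05.

```bash
 python3 inch.py '{"tx": [0, 0, 0, 0, 0, 0, 0, 0], "ty": [0, 0, 0, 0, 0, 0, 0, 0], "tz": [0, 0, 0, 0, -0.05, -0.125, -0.125, -0.125], "drx": [0, 0, 0, 0, 0, 0, 0, 0], "dry": [0, 0, 0, 0, 0, 0, 0, 0], "drz": [0, 0, 0, 0, 0, 0, 0, 0], "jaw": [0.4, 0.5, 0.6, 0.6, 0.6, 0.6, 0.6, 0.6]}' 30; python3 st.py
```

```text
time: 16.25
position: [0.4691, -0.3252, 0.2796]
orientation: [-3.141, 0.0, 1.135]
force: [1.3, -0.2, 0.7]
gripper_width: 0.602
grasp_force: 0.0
{'position': [0.469, -0.325, 0.28], 'orientation': [-3.141, 0.0, 1.135], 'force': [1.328, -0.211, 0.657], 'ft_torque': [-0.035, -0.049, -0.001], 'grasp_force': 0.0, 'joints': [-0.0, 0.344, 0.691, 1.805, -0.246, 1.08, 0.344]}
```

To row units: 0.037 m / 0.4 = 0.0925, -0.0123 m / 0.4 = -0.0308.

```bash
 python3 inch.py '{"tx": [0.0925, 0.0925, 0.0925, 0.0925, 0], "ty": [-0.0308, -0.0308, -0.0308, -0.0308, 0], "tz": [-0.025, -0.025, 0, 0, 0], "drx": [0, 0, 0, 0, 0], "dry": [0, 0, 0, 0, 0], "drz": [0, 0, 0, 0, 0], "jaw": [0.6, 0.6, 0.6, 0.6, 0.6]}';python3 - <<'E'
from workcell import robot
import cv2,numpy as np,pickle
from h import *
s=robot.get_state();c=robot.camera("wrist");t=robot.camera("top");pickle.dump((c,t,s),open("p4.pkl","wb"))
cv2.imwrite("pics/w4.png",np.hstack([cv2.resize(c["frame"],(480,360)),cv2.resize(c["frame"][110:240,190:320],(320,360),interpolation=cv2.INTER_CUBIC)]))
p=wcloud(c,s)[60:260,150:360].reshape(-1,3)
for lo,hi in((.08,.096),(.097,.106),(.125,.15)):
    q=p[(p[:,2]>lo)&(p[:,2]<hi)];x=(q[:,:2]*1000).astype(np.float32)
    print(lo,len(q),np.median(q[:,2]),q.max(0),x.mean(0),cv2.minAreaRect(x),cv2.minEnclosingCircle(x))
E
```

```text
time: 16.75
position: [0.4884, -0.1643, 0.2977]
orientation: [-3.14, -0.003, 1.145]
force: [0.4, -1.1, 0.1]
gripper_width: 0.601
grasp_force: 0.0
0.08 638 0.08473354875227446 [ 0.51686972 -0.139604    0.09592092] [ 490.1884  -181.64795] ((478.75103759765625, -218.59927368164062), (159.4934844970703, 59.74513244628906), 80.29309844970703) ((490.3077392578125, -220.7490234375), 81.21100616455078)
0.097 778 0.10078623444535081 [ 0.51229206 -0.14416395  0.10500712] [ 487.69687 -167.1849 ] ((487.04119873046875, -169.5478057861328), (50.87644958496094, 49.176918029785156), 65.42742919921875) ((486.89959716796875, -169.5522918701172), 25.733518600463867)
0.125 422 0.13686361259685703 [ 0.49918997 -0.15567997  0.13938837] [ 489.33627 -168.55086] ((488.806640625, -168.41061401367188), (20.576885223388672, 25.45398712158203), 1.690142273902893) ((488.9928894042969, -168.6765899658203), 13.106603622436523)
```

View pics/w4.png

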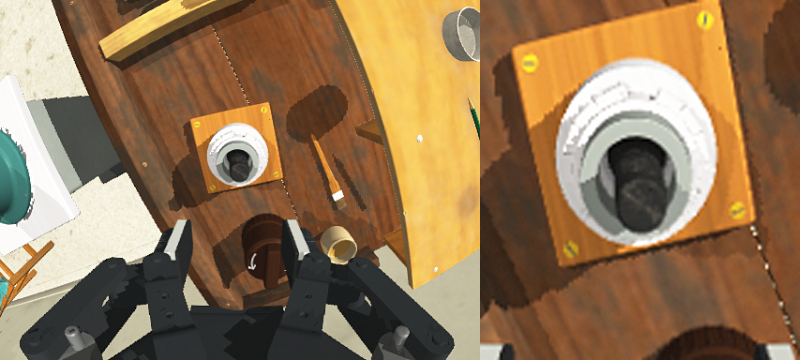

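The open canister is at (238,155), with the lighter standing up dark at (640,200) in the crop. The cap stands on the bench at (265,250). I need the clip direction, so I'll analyse a contrast-enhanced crop from a closer view.

To row units: 0.04 m / 0.4 = 0.1, -0.03 m / 0.4 = -0.075.

```bash
 python3 inch.py '{"tx": [0, -0.075, -0.075, 0], "ty": [0, 0, 0, 0], "tz": [0.1, 0.1, 0, 0], "drx": [0, 0, 0, 0], "dry": [0, 0, 0, 0], "drz": [0, 0, 0, 0], "jaw": [0.6, 0.6, 0.6, 0.6]}' | sed -n 2p;python3 - <<'E'
from workcell import robot
import cv2,numpy as np,pickle
from h import *
s=robot.get_state();c=robot.camera("wrist");pickle.dump((c,s),open("p5.pkl","wb"))
P=wcloud(c,s)
T=pose(s)@c["hand_eye"];print("cam",T[:3,3])
q=np.linalg.inv(T)@[.4888,-.1684,.13,1];r=np.hypot(q[0],q[1]);th=np.arctan2(r,q[2])*c["fx"];u,v=int(c["cx"]+q[0]/r*th),int(c["cy"]+q[1]/r*th);print(u,v)
f=c["frame"][v-50:v+50,u-50:u+50].astype(float);g=(255*np.clip(f/110,0,1)**.5).astype(np.uint8)
b=P[v-50:v+50,u-50:u+50]
# rectified top map of points z>.105 in world, red=z
m=np.zeros((400,400,3),np.uint8)
for (x,y,z),col in zip(b.reshape(-1,3),g.reshape(-1,3)):
    if z>.106 and z<.15:
        i,j=int(200-(x-.4888)*8000),int(200-(y+.1684)*8000)
        if 3<i<397 and 3<j<397: m[i-2:i+3,j-2:j+3]=(0,int((z-.105)*7000)%256,255) if 0 else (int((z-.105)/.036*255),)*3
cv2.imwrite("pics/w5.png",np.hstack([cv2.resize(g,(400,400),interpolation=cv2.INTER_CUBIC),m]))
x=b.reshape(-1,3)
for lo,hi in((.11,.12),(.12,.13),(.13,.1365),(.1365,.142)):
    t=x[(x[:,2]>lo)&(x[:,2]<hi)]
    if len(t)>3:print(lo,len(t),cv2.minAreaRect((t[:,:2]*1000).astype(np.float32)),t.min(0)[:2],t.max(0)[:2])
E
```

```text
position: [0.4587, -0.2302, 0.2171]
cam [ 0.49223527 -0.16033768  0.33962488]
253 110
0.11 14 ((489.44085693359375, -163.4595184326172), (5.238988876342773, 19.9050350189209), 81.88368225097656) [ 0.47921819 -0.16745791] [ 0.49892387 -0.16023194]
0.12 134 ((489.4297790527344, -159.4482879638672), (8.995429039001465, 16.12531280517578), 83.16040802001953) [ 0.48088888 -0.16487419] [ 0.49738228 -0.15467325]
0.13 155 ((488.3260498046875, -170.95127868652344), (19.98591423034668, 20.503684997558594), 64.64407348632812) [ 0.47808952 -0.18125141] [ 0.4985143  -0.16075669]
0.1365 571 ((488.0291748046875, -170.7244873046875), (19.836240768432617, 18.292417526245117), 64.54430389404297) [ 0.47847618 -0.18129069] [ 0.49843978 -0.16085663]
```

View pics/w5.png

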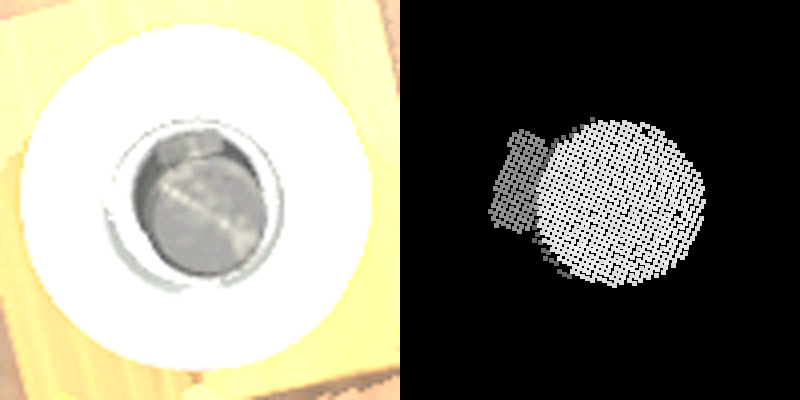

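The close view clearly shows the lighter's top disc, with its centre at about (0.488,-0.171). The clip sits on its +y side at (519,181) in the right panel, direction about 78°, which matches the canister's yaw. The fingers should therefore close along about -12°.

To row units: 0.033 m / 0.4 = 0.0825, 0.02 m / 0.4 = 0.05, -0.105 rad / 3.1416 = -0.0334.

```bash
 python3 inch.py '{"tx": [0.0825, 0.0825, 0, 0, 0, 0, 0], "ty": [0.003, 0.003, 0, 0, 0, 0, 0], "tz": [0, 0, 0, 0, 0.05, 0, 0], "drx": [0, 0, 0, 0, 0, 0, 0], "dry": [0, 0, 0, 0, 0, 0, 0], "drz": [0, 0, -0.0334, -0.0334, 0, 0, 0], "jaw": [0.6, 0.6, 0.6, 0.6, 0.6, 0.6, 0.6]}'; python3 st.py
```

```text
time: 18.0
position: [0.4921, -0.1662, 0.1982]
orientation: [-3.141, 0.0, 1.345]
force: [-0.5, -0.1, 0.9]
gripper_width: 0.597
grasp_force: 0.0
{'position': [0.492, -0.166, 0.198], 'orientation': [-3.141, 0.0, 1.345], 'force': [-0.54, -0.097, 0.926], 'ft_torque': [0.023, -0.04, 0.021], 'grasp_force': 0.0, 'joints': [-0.208, 0.339, 0.568, 1.998, -0.236, 0.869, 0.262]}
```

To row units: 0.02 m / 0.4 = 0.05, -0.0054 m / 0.4 = -0.0135, -0.008 rad / 3.1416 = -0.0025.

```bash
 python3 inch.py '{"tx": [-0.0135, 0, 0, 0, 0], "ty": [-0.007, 0, 0, 0, 0], "tz": [0, 0.05, 0.05, 0, 0], "drx": [0, 0, 0, 0, 0], "dry": [0, 0, 0, 0, 0], "drz": [-0.0025, 0, 0, 0, 0], "jaw": [0.6, 0.6, 0.6, 0.6, 0.6]}'
```

```text
time: 18.5
position: [0.4882, -0.1711, 0.1586]
orientation: [3.141, 0.0, 1.353]
force: [0.3, -0.0, 0.1]
gripper_width: 0.603
grasp_force: 0.0
```

```bash
 python3 inch.py '{"tx": [0, 0, 0, 0], "ty": [0, 0, 0, 0], "tz": [0.03, 0.03, 0.02, 0], "drx": [0, 0, 0, 0], "dry": [0, 0, 0, 0], "drz": [0, 0, 0, 0], "jaw": [0.6, 0.6, 0.6, 0.6]}'; python3 inch.py '{"tx": [0, 0, 0, 0, 0], "ty": [0, 0, 0, 0, 0], "tz": [0, 0, 0, 0, 0], "drx": [0, 0, 0, 0, 0], "dry": [0, 0, 0, 0, 0], "drz": [0, 0, 0, 0, 0], "jaw": [0.35, 0.2, 0, 0, 0]}' 40; python3 st.py
```

```text
time: 18.9
position: [0.4872, -0.1702, 0.1245]
orientation: [-3.139, 0.0, 1.354]
force: [1.1, 0.3, 0.1]
gripper_width: 0.603
grasp_force: 0.0
time: 19.4
position: [0.4883, -0.1706, 0.1263]
orientation: [3.141, -0.0, 1.354]
force: [-0.8, 0.2, 3.0]
gripper_width: 0.253
grasp_force: 39.5
{'position': [0.488, -0.171, 0.126], 'orientation': [3.141, -0.0, 1.354], 'force': [-0.787, 0.164, 3.042], 'ft_torque': [0.013, 0.272, 0.056], 'grasp_force': 39.475, 'joints': [-0.143, 0.45, 0.512, 2.049, -0.329, 0.72, 0.36]}
```

To row units: -0.02 m / 0.4 = -0.05, -0.015 m / 0.4 = -0.0375.

```bash
 python3 inch.py '{"tx": [0, 0, 0, 0, 0, 0, 0, 0], "ty": [0, 0, 0, 0, 0, 0, 0, 0], "tz": [-0.0125, -0.0375, -0.0375, -0.05, -0.05, -0.05, -0.05, -0.0375], "drx": [0, 0, 0, 0, 0, 0, 0, 0], "dry": [0, 0, 0, 0, 0, 0, 0, 0], "drz": [0, 0, 0, 0, 0, 0, 0, 0], "jaw": [0, 0, 0, 0, 0, 0, 0, 0]}'; python3 inch.py '{"tx": [0, 0], "ty": [0, 0], "tz": [0, 0], "drx": [0, 0], "dry": [0, 0], "drz": [0, 0], "jaw": [0, 0]}';python3 - <<'E'
from workcell import robot
import cv2,numpy as np
from h import *
s=robot.get_state();c=robot.camera("wrist");t=robot.camera("scene")
print(s["position"],s["orientation"],s["force"])
cv2.imwrite("pics/w6.png",np.hstack([cv2.resize(c["frame"],(400,300)),cv2.resize(t["frame"],(400,300))]))
E
```

```text
time: 20.2
position: [0.4882, -0.1706, 0.2572]
orientation: [3.14, -0.0, 1.354]
force: [-0.2, -0.7, -1.9]
gripper_width: 0.255
grasp_force: 39.1
time: 20.4
position: [0.4879, -0.1703, 0.2556]
orientation: [3.142, -0.0, 1.354]
force: [-0.6, 0.0, -0.8]
gripper_width: 0.257
grasp_force: 39.1
[ 0.48786736 -0.17025898  0.25562287] [ 3.14157839e+00 -3.50311700e-04  1.35393711e+00] [-0.64762811  0.00207598 -0.83944375]
```

View pics/w6.png

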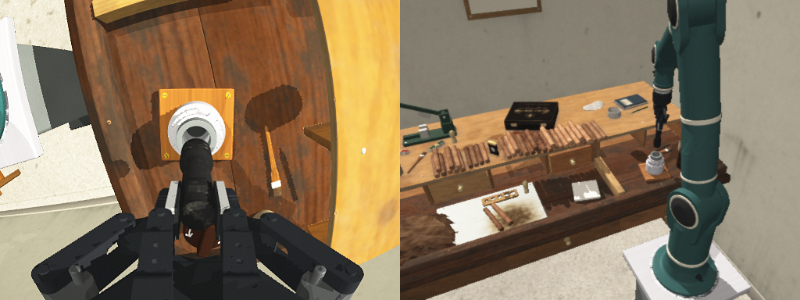

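The lighter is held upright between the fingers and is clear of the canister (195,150). Carrying it to the slab.

The manual's scale: shifts go in shares of 0.4 m and turns go in shares of pi rad. Converting my numbers, 0.045 m / 0.4 = 0.1125, 0.04 m / 0.4 = 0.1.

```bash
 python3 inch.py '{"tx": [0.0375, 0.075, 0.1, 0.1125, 0.1125, 0.1125, 0.1, 0.075], "ty": [-0.0075, -0.0155, -0.0208, -0.0235, -0.0235, -0.0235, -0.0208, -0.0155], "tz": [0, 0, 0, 0, 0, 0, 0, 0], "drx": [0, 0, 0, 0, 0, 0, 0, 0], "dry": [0, 0, 0, 0, 0, 0, 0, 0], "drz": [0, 0, 0, 0, 0, 0, 0, 0], "jaw": [0, 0, 0, 0, 0, 0, 0, 0]}'; python3 inch.py '{"tx": [0.0625, 0.0375, 0, 0, 0, 0], "ty": [-0.013, -0.0075, 0, 0, 0, 0], "tz": [0, 0, 0.075, 0.075, 0, 0], "drx": [0, 0, 0, 0, 0, 0], "dry": [0, 0, 0, 0, 0, 0], "drz": [0, 0, 0, 0, 0, 0], "jaw": [0, 0, 0, 0, 0, 0]}'; python3 st.py
```

```text
time: 21.3
position: [0.4908, 0.1286, 0.2548]
orientation: [-3.14, 0.001, 1.356]
force: [0.3, -0.3, -0.8]
gripper_width: 0.255
grasp_force: 39.1
time: 21.9
position: [0.4924, 0.1657, 0.1957]
orientation: [-3.141, 0.001, 1.352]
force: [0.2, 0.5, -0.8]
gripper_width: 0.251
grasp_force: 39.5
{'position': [0.492, 0.166, 0.196], 'orientation': [-3.141, 0.001, 1.352], 'force': [0.192, 0.53, -0.769], 'ft_torque': [0.036, -0.026, -0.049], 'grasp_force': 39.511, 'joints': [-0.712, 0.324, 0.387, 1.99, -0.159, 0.857, -0.456]}
```

```bash
 python3 - <<'E'
from workcell import robot
from h import *
s=robot.get_state();c=robot.camera("wrist");P=wcloud(c,s);f=c["frame"]
x=P.reshape(-1,3);ok=(np.abs(x[:,0]-.492)<.05)&(np.abs(x[:,1]-.166)<.05)
x=x[ok]
T=pose(s);L=(x-T[:3,3])@T[:3,:3]
for z in np.arange(.06,.2,.01):
    k=(x[:,2]>z)&(x[:,2]<z+.01)&(np.abs(L[:,1])<.017)
    if k.sum()>5:print(round(z,3),k.sum(),"tool x",np.round(np.percentile(L[k,0],[2,98]),4),"y",np.round(np.percentile(L[k,1],[2,98]),4))
h=cv2.cvtColor(f,cv2.COLOR_BGR2HSV);m=(np.abs(P[...,2]-.014)<.008)&(np.abs(P[...,0]-.492)<.09)&(np.abs(P[...,1]-.166)<.09)&(h[...,1]<50)&(f.min(2)>90)
print(m.sum(),cv2.minAreaRect((P[m][:,:2]*1000).astype(np.float32)))
E
```

```text
0.09 128 tool x [0.0049 0.0161] y [-0.0153  0.0132]
0.1 130 tool x [0.0062 0.0162] y [-0.0146  0.0126]
0.11 147 tool x [0.0058 0.0162] y [-0.0149  0.0131]
0.12 482 tool x [-0.0035  0.0157] y [-0.0151  0.014 ]
0.13 231 tool x [0.0009 0.0126] y [-0.0122  0.0111]
0.14 199 tool x [0.0031 0.0118] y [-0.011   0.0101]
0.15 224 tool x [0.0039 0.0118] y [-0.0108  0.0102]
0.16 257 tool x [0.0042 0.0117] y [-0.0104  0.0102]
0.17 230 tool x [0.0039 0.0116] y [-0.0133  0.0142]
0.18 557 tool x [0.0026 0.0154] y [-0.0164  0.0162]
0.19 1033 tool x [0.0013 0.0156] y [-0.0159  0.016 ]
0.2 2057 tool x [-0.0084  0.0114] y [-0.0153  0.0153]
8530 ((491.62396240234375, 167.33383178710938), (109.870849609375, 109.42925262451172), 77.3760757446289)
```

To row units: 0.025 m / 0.4 = 0.0625, 0.0007 m / 0.4 = 0.0018.

```bash
 python3 inch.py '{"tx": [0.0018, 0, 0, 0, 0, 0], "ty": [0, 0, 0, 0, 0, 0], "tz": [0.05, 0.0625, 0.0375, 0.02, 0, 0], "drx": [0, 0, 0, 0, 0, 0], "dry": [0, 0, 0, 0, 0, 0], "drz": [0, 0, 0, 0, 0, 0], "jaw": [0, 0, 0, 0, 0, 0]}'; python3 inch.py '{"tx": [0, 0, 0], "ty": [0, 0, 0], "tz": [0.005, 0.0038, 0], "drx": [0, 0, 0], "dry": [0, 0, 0], "drz": [0, 0, 0], "jaw": [0, 0, 0]}'
```

```text
time: 22.55
position: [0.4935, 0.1673, 0.1291]
orientation: [3.14, -0.001, 1.353]
force: [0.4, -0.6, -1.6]
gripper_width: 0.256
grasp_force: 39.5
time: 22.85
position: [0.4926, 0.1672, 0.1246]
orientation: [3.141, -0.0, 1.354]
force: [0.1, 0.7, -1.1]
gripper_width: 0.253
grasp_force: 39.5
```

```bash
 python3 inch.py '{"tx": [0, 0, 0], "ty": [0, 0, 0], "tz": [0.0025, 0, 0], "drx": [0, 0, 0], "dry": [0, 0, 0], "drz": [0, 0, 0], "jaw": [0, 0, 0]}';  python3 inch.py '{"tx": [0, 0, 0], "ty": [0, 0, 0], "tz": [0.0025, 0, 0], "drx": [0, 0, 0], "dry": [0, 0, 0], "drz": [0, 0, 0], "jaw": [0, 0, 0]}'
```

```text
time: 23.15
position: [0.4925, 0.1671, 0.1234]
orientation: [3.142, -0.0, 1.354]
force: [-0.6, -0.2, -0.7]
gripper_width: 0.253
grasp_force: 39.5
time: 23.45
position: [0.4925, 0.1671, 0.1224]
orientation: [3.142, 0.0, 1.354]
force: [-0.4, -1.0, -0.8]
gripper_width: 0.253
grasp_force: 39.5
```

To row units: 0.0006 m / 0.4 = 0.0015.

```bash
 python3 inch.py '{"tx": [0, 0, 0], "ty": [0, 0, 0], "tz": [0.0015, 0, 0], "drx": [0, 0, 0], "dry": [0, 0, 0], "drz": [0, 0, 0], "jaw": [0, 0, 0]}';  python3 st.py
```

```text
time: 23.75
position: [0.4928, 0.1673, 0.1223]
orientation: [3.141, -0.001, 1.354]
force: [-0.3, -0.2, 6.0]
gripper_width: 0.251
grasp_force: 40.6
{'position': [0.493, 0.167, 0.122], 'orientation': [3.141, -0.001, 1.354], 'force': [-0.287, -0.223, 5.992], 'ft_torque': [-0.05, 0.235, 0.036], 'grasp_force': 40.625, 'joints': [-0.675, 0.44, 0.348, 2.036, -0.228, 0.701, -0.399]}
```

To row units: -0.0003 m / 0.4 = -0.0008.

```bash
 python3 inch.py '{"tx": [0, 0, 0, 0, 0, 0, 0], "ty": [0, 0, 0, 0, 0, 0, 0], "tz": [-0.0008, 0, 0, 0, 0, 0, 0], "drx": [0, 0, 0, 0, 0, 0, 0], "dry": [0, 0, 0, 0, 0, 0, 0], "drz": [0, 0, 0, 0, 0, 0, 0], "jaw": [0, 0.27, 0.3, 0.4, 0.5, 0.6, 0.6]}' 20; python3 inch.py '{"tx": [0, 0, 0, 0, 0, 0, 0], "ty": [0, 0, 0, 0, 0, 0, 0], "tz": [-0.025, -0.05, -0.075, -0.1, -0.075, 0, 0], "drx": [0, 0, 0, 0, 0, 0, 0], "dry": [0, 0, 0, 0, 0, 0, 0], "drz": [0, 0, 0, 0, 0, 0, 0], "jaw": [0.6, 0.6, 0.6, 0.6, 0.6, 0.6, 0.6]}'; python3 - <<'E'
from workcell import robot
from h import *
s=robot.get_state();c=robot.camera("wrist");t=robot.camera("scene");P=wcloud(c,s)
x=P.reshape(-1,3);x=x[(np.abs(x[:,0]-.492)<.05)&(np.abs(x[:,1]-.166)<.05)]
for lo,hi in((.02,.05),(.06,.1),(.13,.145)):
    q=x[(x[:,2]>lo)&(x[:,2]<hi)];print(lo,len(q),cv2.minEnclosingCircle((q[:,:2]*1000).astype(np.float32)) if len(q) else 0)
cv2.imwrite("pics/w7.png",np.hstack([cv2.resize(c["frame"],(400,300)),cv2.resize(t["frame"],(400,300))]))
E
```

```text
time: 24.45
position: [0.4924, 0.1671, 0.122]
orientation: [-3.142, 0.0, 1.354]
force: [-0.1, 0.2, -0.0]
gripper_width: 0.604
grasp_force: 0.0
time: 25.15
position: [0.4926, 0.1673, 0.2531]
orientation: [3.14, -0.002, 1.354]
force: [-0.6, 0.7, 0.0]
gripper_width: 0.6
grasp_force: 0.0
0.02 135 ((492.24365234375, 168.96307373046875), 15.734244346618652)
0.06 167 ((492.87255859375, 169.761474609375), 11.513863563537598)
0.13 453 ((492.9582824707031, 166.69403076171875), 10.885388374328613)
```

View pics/w7.png

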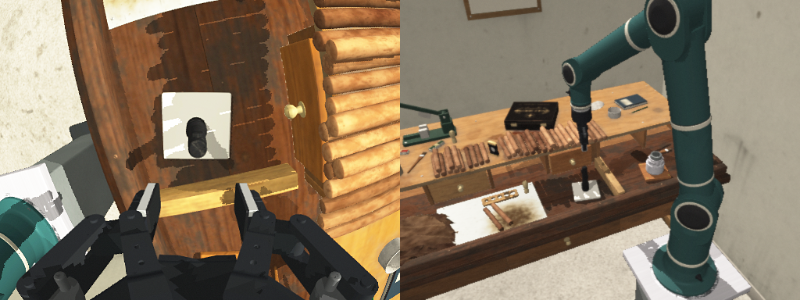

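The lighter stands upright in the middle of the slab (197,138), about 1 mm from centre, and the gripper is clear above it. The cap was last seen standing on the bench, so I'm handing the job in.

```bash
 python3 -c "
from workcell import robot
print(robot.finish_job())"
```

```text
the job is handed in; nothing more can be done
None
```

The job is handed in after about 25 s of the 67 s: the cap was pressed, turned to its stop (peak about 0.9 N m) and stood open side down on the bench, and the lighter stands upright about 1 mm from the middle of the slab, with the gum pot, punch and ring gauge not touched; no verdict was printed.

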